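# Clamp the grease canister, fit the nested lids, lift off the outer one

## Task

Turn the vise crank over the top until the jaw clamps the open canister tight. Then take the nested lids together by the inner lid's stem, lower them gently onto the canister until the inner lid sits fully home, and let go of the stem; grip the outer lid alone by its collar and lift it straight off, leaving the inner lid seated and undisturbed and the canister clamped. Finish holding the outer lid level in the air, all of it higher than the top of the stem, and do not put it down; leave the other things on the bench alone.

Things in the scene. Friction and masses are not known exactly. Their poses are not given: they have to be found in the camera images.
- vise: blue drill-press vise fixed to the bench; bed 110 x 200 mm, its top 30 mm above the bench. Origin on the bench; y runs along the screw from the crank end to the fixed jaw, z up. Fixed jaw: inner face at y = +65 mm, 100 mm wide, top at 75 mm. Screw axis: parallel to y at x = 0, z = 50 mm. Nut block at the -y end: 70 mm high.
- jaw: the vise's moving jaw, 100 mm wide, 25 mm thick, top 75 mm above the bench. Its frame coincides with the vise's when fully open; its clamping face is at y = 0 of its own frame. It moves to +y of the vise by 4 mm per rad of crank.
- crank (a joint): crank turn, 0 to 3.2 rad, growing as the vise closes (clockwise looking along vise +y). At value q the grip lies in the vise frame at x = 45 mm*sin(q-1.4), y = -147 mm, z = 50 mm + 45 mm*cos(q-1.4): from the -x side over the top to +x. The jaw meets the canister at about 1.9, tight at about 2.4. Stays where left; needs about 7 N at the grip, 10 N when tight.
- crank_grip (a point): middle of the crank's black grip sleeve, 14 mm across, 46 mm long, parallel to the screw (vise y), free to spin on its pin, 45 mm from the screw axis. The crank arm (12 mm thick) lies 32 mm from this point towards +y. Can be gripped from above, fingers closing across vise x.
- canister: open steel canister, loose in the vise between the jaws: outside diameter 57 mm, 110 mm high, wall 3 mm (mouth 51 mm), full up to 16 mm below the rim. Origin at the centre of its underside, z up.
- canister_rim (a point): centre of the canister's mouth, at the height of its rim; same axes as the canister.
- stand: turned wooden stand fixed to the bench: a foot 100 mm across, 12 mm thick, and on it a short tube 56 mm across with its rim 45 mm above the bench; the lids wait on it. Origin on the bench, on its axis.
- inner_lid: aluminium inner lid: flange 60 mm across, 4 mm thick; below it a tapered plug 45 mm across, 10 mm deep; above it a stem 18 mm across, its top 62 mm above the origin. Origin on the axis at the flange's underside, which rests on the canister's rim when home; z up. The stem passes through the outer lid, 34 mm proud of its collar; lifting by it carries both lids. 0.14 kg.
- outer_lid: steel outer lid over the inner: plate 69 mm across, 4 mm thick; skirt (63 mm inside) 8 mm down; on top a round collar 42 mm outside, 30 mm inside, its top 24 mm above the origin. Origin on the axis at the plate's underside, which rests on the inner lid's flange, 4 mm above its origin; z up. Grip the collar from above, the stem between the fingers, 6 mm clear of it. 0.14 kg.
- push_block: bystander: plywood push block with a wooden handle, 200 x 75 mm, 76 mm high. Origin under its centre.
- wrench: bystander: steel wrench lying flat on the bench, its length along its x.
- oil_bottle: bystander: white plastic bottle, 52 mm across, 120 mm high. Origin at the centre of its underside.
- offcut: bystander: pale board, 220 x 70 x 22 mm. Origin at the centre of its underside.

How it is judged:
By the outcome, as a careful person would: the job done as asked, in the order asked, and still so for the second after the job is handed in, while the arm keeps its last pose, push and grip.
It also fails if it takes over 61 s, if anything falls off the work surface, if the arm or the gripper's body presses on something with over 40 N, if the wrist force passes 120 N, or if a joint passes its speed limit or range.

## Robot

A 6-joint arm with a two-finger parallel gripper is mounted at the origin on the work surface. World frame = base frame: x ahead of the robot, y to its left, z up, the work surface at z = 0. Lengths are in m, angles in rad, forces in N, time in s.
With the tool pointing down it reaches from about 0.275 to 0.775 m from the base axis. Payload 14.6 kg.
Tool frame: the origin (TCP) lies midway between the tips of the shut fingers; the grasp point (between the pads) lies 19 mm behind it; z points along the fingers, y is the line along which they close (so a half turn about z gives the same grasp; the last joint's range is limited). The gripper opens to 85 mm and grips with 20 to 120 N. Pads are 22 mm wide; open, the fingers measure 114 mm over their backs; the gripper's body (76 mm by 85 mm) begins 54 mm behind the grasp point. The pads swing forward as they close: fully open they stand 13 mm farther back than shut.
Start: joints at [-1.479, 0.263, -0.048, 1.259, 0, 1.415], TCP at [0.128, -0.509, 0.231] pointing down, gripper open.
Joint ranges: [-2.65, 2.65], [-0.89, 1.7], [-1.18, 1.37], [-2.13, 2.11], [-1.35, 1.29], [-3.14, 3.14]. Speed limits (rad/s): [1.89, 1.89, 2.57, 2.79, 3.14, 3.14].

## Interface

Orientations are given as a rotation vector (axis times angle).
In Python, from bench import * gives the robot as it stands. The module is installed in compiled form; this text tells all that it offers.
- The arm moves only by the tool step_hand, called after "Request:" as name(argument=value, ...) on one line, values as JSON. Schema: {"type":"object","properties":{"offsets":{"type":"array","items":{"type":"array","prefixItems":[{"type":"array","items":{"type":"number"},"minItems":3,"maxItems":3},{"type":"array","items":{"type":"number"},"minItems":3,"maxItems":3}],"minItems":2,"maxItems":2},"minItems":1,"maxItems":12},"jaw":{"type":"number"},"force":{"type":"number"},"only":{"type":"string"},"quiet":{"type":"boolean"},"lines":{"type":"string"}},"required":["offsets"],"additionalProperties":false}. offsets is a list of rows, 1 to 12 of them, each written [[dx, dy, dz], [rx, ry, rz]]: dx, dy, dz in m, then a rotation vector rx, ry, rz in rad; each row is the pose to reach, as a shift and turn from the pose commanded when the call began, along the tool's axes at that moment; what a row does not reach only later rows make up. A row lasts 1/10 s, in which the tool goes at most 0.05 m and 0.15 rad, less where a joint would pass 70% of its speed; a pose out of reach is approached as far as the arm can. jaw is the finger opening in m, set as the call begins (left out keeps the last). The fingers move at their own pace and stop on an object; force is the grip in N (left out, the last holds). Time passes only in rows, so rows that do not move let the fingers close. The tool returns the time, the measured TCP pose, the force, the opening and the grip force at its end. only (a regular expression) keeps the lines of the reply that match it, lines (a string "A,B") keeps lines A to B, and quiet returns only ok. Input that does not fit is refused with a message, and nothing moves.
- sense(): the state, without advancing time (a new reading comes with each control period).
- capture(name): name is "scene" or "top" or "wrist"; returns a dict with "color" (480x640x3 uint8, red, green, blue), "camera_matrix" (3x3 intrinsics, pixels), "extrinsics" (4x4, takes a point from camera to world coordinates). Camera axes: x right, y up, looking along -z (the intrinsics and any distortion apply to the point x, -y, -z); pixel columns grow to the right and rows downward; lengths in m; the calibration is good to about 2 mm. The wrist camera is an equidistant fisheye: a pixel r from the principal point sees the ray r / f radians off the axis. A picture is of the moment at which its call begins. There is no depth.
- job_done(): hands the job in; it is judged then, once.
The state is a dict: "time_s": time; "qpos": joint angles; "joint_vel": joint speeds; "effort": joint torques, N m; "eef_pos": TCP position; "tool_rot": TCP orientation; "wrist_force": force on the tool from outside, world axes, zero at the start; "ft_torque": the same for the moment, N m; "width": finger opening in m; "grasp_force": force on a finger pad.
Only numpy, scipy, OpenCV 4.12 (cv2) and the standard library are available. Lean on these libraries where they do the work, as an engineer would, in place of code of your own. Each camera call takes 0.05 s, during which the arm holds its last target. There are 200 camera calls.

## Working session

There is one attempt and no reset: what is moved stays moved. The work goes in short steps, Python scripts to look and compute and a tool call to move; the robot and the scene stay as the last step left them, time stands still between calls to the robot, and variables do not carry over. Pictures are saved under pics/ and viewed, at most 10 in all, crops included, and the job is handed in when it is done.

```bash
mkdir -p pics; python3 - <<'E'
from bench import *
import cv2, numpy as np, pickle
d={n:capture(n) for n in("scene","top","wrist")}
pickle.dump(d,open("c0.pkl","wb"))
for n in d:
    cv2.imwrite(f"pics/{n}0.png",d[n]["color"][...,::-1]); print(n,d[n]["camera_matrix"].round(1).tolist(),d[n]["extrinsics"].round(3).tolist())
print(sense())
E
```

```text
scene [[434.0, 0.0, 320.6], [0.0, 434.0, 234.6], [0.0, 0.0, 1.0]] [[-0.865, -0.331, 0.377, 0.952], [0.502, -0.58, 0.641, 0.641], [0.006, 0.744, 0.668, 0.775], [0.0, 0.0, 0.0, 1.0]]
top [[501.7, 0.0, 317.0], [0.0, 501.7, 229.5], [0.0, 0.0, 1.0]] [[-0.002, 0.998, -0.067, 0.493], [-1.0, -0.001, 0.014, 0.03], [0.014, 0.067, 0.998, 1.462], [0.0, 0.0, 0.0, 1.0]]
wrist [[371.6, 0.0, 324.3], [0.0, 371.6, 233.9], [0.0, 0.0, 1.0]] [[0.244, 0.917, 0.315, 0.209], [-0.97, 0.231, 0.079, -0.489], [-0.001, -0.324, 0.946, 0.373], [0.0, 0.0, 0.0, 1.0]]
{'time_s': 0.15, 'qpos': array([-1.47929835e+00,  2.63409754e-01, -4.87416196e-02,  1.25938522e+00,
       -2.75527507e-05,  1.41551280e+00]), 'joint_vel': array([ 5.66968365e-04, -2.29693969e-03,  2.69638685e-03, -1.01329948e-03,
       -3.95053902e-04, -5.01734401e-05]), 'effort': array([ 2.26357770e-03, -6.37827015e+01,  3.84648800e+01,  1.04795661e-02,
       -4.22678954e-05,  7.90241813e-06]), 'eef_pos': array([ 0.12822785, -0.5089105 ,  0.23095545]), 'tool_rot': array([-3.11697203e+00, -3.86569408e-01,  6.17719843e-06]), 'wrist_force': array([-0.92089186,  0.11951653, -0.45352098]), 'ft_torque': array([ 0.03889596,  0.01703316, -0.00314349]), 'grasp_force': 0.0, 'width': 0.08560197111098859}
```

View pics/scene0.png

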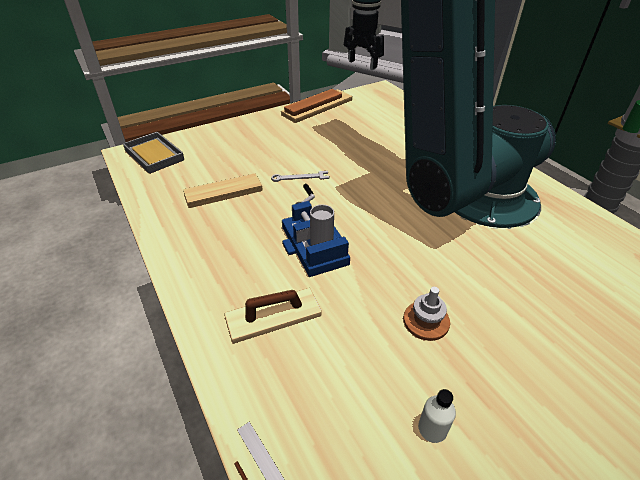

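View pics/top0.png

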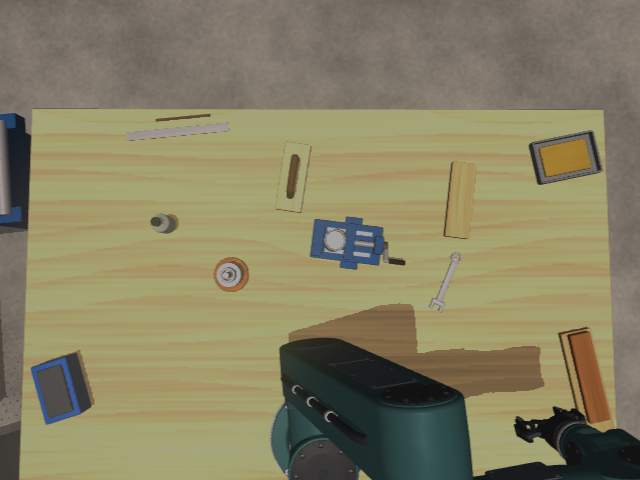

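The scene view shows the vise near (315,238), its crank grip near (308,189), the canister mouth near (322,212) and the stem top near (434,292). In the top view the vise is near (347,242), the grip near (397,261) and the lids near (231,273). I'll enlarge both.

```bash
cat > h.py <<'E'
import numpy as np, cv2, pickle
def ray(c,p):
    K,E=c["camera_matrix"],c["extrinsics"]
    x,y=(p[0]-K[0,2])/K[0,0],(p[1]-K[1,2])/K[1,1]
    d=np.array([x,-y,-1.])
    if abs(K[0,0]-371.6)<1:   # fisheye wrist
        r=np.hypot(x,y); d=np.array([np.sin(r)*x/r,-np.sin(r)*y/r,-np.cos(r)])
    d=E[:3,:3]@d
    return E[:3,3],d/np.linalg.norm(d)
def plane(c,p,z):
    o,d=ray(c,p); return o+d*(z-o[2])/d[2]
def tri(*cp):
    A=np.zeros((3,3));b=np.zeros(3);R=[ray(*q) for q in cp]
    for o,d in R:
        M=np.eye(3)-np.outer(d,d);A+=M;b+=M@o
    X=np.linalg.solve(A,b)
    return X.round(4),[round(1e3*np.linalg.norm(np.cross(X-o,d)),1) for o,d in R]
def project(c,X):
    K,E=c["camera_matrix"],c["extrinsics"]
    q=E[:3,:3].T@(np.asarray(X)-E[:3,3]); x,y,z=q[0],-q[1],-q[2]
    if abs(K[0,0]-371.6)<1:
        r=np.hypot(x,y);t=np.arctan2(r,z);u=t*x/r,t*y/r
    else: u=x/z,y/z
    return K[0,0]*u[0]+K[0,2],K[1,1]*u[1]+K[1,2]
E
python3 - <<'E'
import pickle,cv2,numpy as np
d=pickle.load(open("c0.pkl","rb"))
def cr(n,x,y,w,h,s):
    return cv2.resize(d[n]["color"][y:y+h,x:x+w,::-1],None,fx=s,fy=s,interpolation=cv2.INTER_CUBIC)
# tiles of 400x300
a=cr("scene",270,175,100,75,4); a2=cr("scene",390,275,80,60,5)
b=cr("top",310,205,100,75,4); b2=cr("top",191,243,80,60,5)
cv2.imwrite("pics/z0.png",np.vstack([np.hstack([a,a2]),np.hstack([b,b2])]))
E
```

```text
(no output)
```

View pics/z0.png

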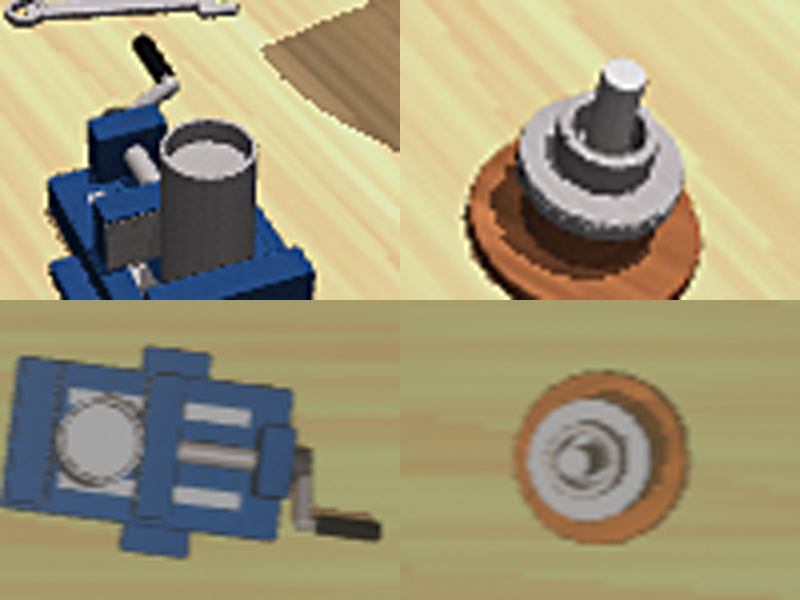

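The zoom shows the grip's middle at about scene (308,190) and top (396.5,261.5). The stem top is at scene (434.7,289.7) and top (226,274.7), and the rim centre at scene (322,212) and top (334.5,240).

```bash
python3 - <<'E'
from h import *
d=pickle.load(open("c0.pkl","rb"));S,T=d["scene"],d["top"]
# dark sleeve masks -> centroid & axis
def dark(c,x,y,w,h):
    m=(c["color"][y:y+h,x:x+w].max(2)<62).astype(np.uint8)
    n,l,st,ce=cv2.connectedComponentsWithStats(m); i=1+np.argmax(st[1:,4]); 
    p=np.argwhere(l==i)[:,::-1].astype(float); v=np.linalg.svd(p-p.mean(0))[2][0] if len(p)<5000 else 0
    q=(p-p.mean(0))@v; return p.mean(0)+[x,y],v,q.min(),q.max(),st[i]
gs=dark(S,295,180,22,20);gt=dark(T,383,252,26,18)
print(gs,gt)
print("grip",tri((S,gs[0]),(T,gt[0])))
e=[plane(T,gt[0]+gt[1]*k,.0575) for k in(gt[2],gt[3])];print("axis",e,np.degrees(np.arctan2(*(e[0]-e[1])[1::-1])))
print("grip at z=.0577",plane(S,gs[0],.0577),plane(T,gt[0],.0577))
print("stem",tri((S,(434.7,289.7)),(T,(226.,274.7))))
print("rim",tri((S,(322,212.1)),(T,(334.5,240.))))
b=T["color"].astype(int); m=((b[...,2]>b[...,0]+30)&(b[...,2]>b[...,1]+10)).astype(np.uint8);m[:,:300]=0;m[:,400:]=0;m[:200]=0;m[290:]=0
c=max(cv2.findContours(m,0,2)[0],key=cv2.contourArea)
print(cv2.minAreaRect(c))
# fixed-jaw top edge: rows of leftmost blue
ys=np.arange(224,254);xs=[np.where(m[y])[0].min() for y in ys];print(np.polyfit(ys,xs,1), np.degrees(np.arctan(np.polyfit(ys,xs,1)[0])))
for n,p in[("fj outer corners",(314,218.8)),("",(310.5,255))]: print(plane(T,p,.075))
E
```

```text
(array([307.35185185, 189.03703704]), array([0.5516304 , 0.83408867]), np.float64(-6.0503188776704775), np.float64(5.882808446692308), array([ 8,  4, 10, 12, 54], dtype=int32)) (array([396.65217391, 261.46376812]), array([0.99013965, 0.14008378]), np.float64(-7.921854786266423), np.float64(7.630658933937178), array([ 6,  7, 16,  6, 69], dtype=int32))
grip (array([ 0.4962, -0.2094,  0.0757]), [np.float64(0.9), np.float64(0.9)])
axis [array([ 0.50018632, -0.19109163,  0.0575    ]), array([ 0.49399443, -0.2342506 ,  0.0575    ])] 81.83564389030447
grip at z=.0577 [ 0.48377623 -0.23076847  0.0577    ] [ 0.49703209 -0.21303906  0.0577    ]
stem (array([0.4607, 0.2571, 0.107 ]), [np.float64(2.6), np.float64(2.6)])
rim (array([ 0.5529, -0.0345,  0.1405]), [np.float64(1.0), np.float64(1.0)])
((347.423095703125, 242.1154022216797), (71.07190704345703, 50.73020553588867), 7.125016689300537)
[-1.24805339e-01  3.42332740e+02] -7.11403443571012
[0.61570557 0.01837002 0.075     ]
[0.51536157 0.02823684 0.075     ]
```

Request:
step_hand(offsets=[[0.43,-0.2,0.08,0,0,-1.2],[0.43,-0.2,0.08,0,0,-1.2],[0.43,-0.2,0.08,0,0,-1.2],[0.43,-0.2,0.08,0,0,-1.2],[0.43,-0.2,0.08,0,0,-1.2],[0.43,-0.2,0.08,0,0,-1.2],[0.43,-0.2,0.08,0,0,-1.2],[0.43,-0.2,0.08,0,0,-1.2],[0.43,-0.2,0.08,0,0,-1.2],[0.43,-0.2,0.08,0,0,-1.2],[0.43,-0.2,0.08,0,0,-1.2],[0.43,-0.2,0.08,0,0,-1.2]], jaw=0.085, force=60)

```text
refused: offsets[0]: [0.43, -0.2, 0.08, 0, 0, -1.2] is too long (schema: maxItems 2). Nothing was moved.
```

Wrong form. The message asks for rows with the three-number parts in brackets of their own, so I'll send the same numbers that way.

Request:
step_hand(offsets=[[[0.43,-0.2,0.08],[0,0,-1.2]],[[0.43,-0.2,0.08],[0,0,-1.2]],[[0.43,-0.2,0.08],[0,0,-1.2]],[[0.43,-0.2,0.08],[0,0,-1.2]],[[0.43,-0.2,0.08],[0,0,-1.2]],[[0.43,-0.2,0.08],[0,0,-1.2]],[[0.43,-0.2,0.08],[0,0,-1.2]],[[0.43,-0.2,0.08],[0,0,-1.2]],[[0.43,-0.2,0.08],[0,0,-1.2]],[[0.43,-0.2,0.08],[0,0,-1.2]],[[0.43,-0.2,0.08],[0,0,-1.2]],[[0.43,-0.2,0.08],[0,0,-1.2]]], jaw=0.085, force=60)

```text
time_s: 1.35
eef_pos: [0.4964, -0.2096, 0.1509]
tool_rot: [-2.353, -2.081, 0.001]
wrist_force: [0.4, -0.4, 0.2]
width: 0.0847
grasp_force: 0.0
```

```bash
python3 - <<'E'
from bench import *
from h import *
c=capture("wrist");pickle.dump(c,open("w1.pkl","wb"));cv2.imwrite("pics/w1.png",c["color"][...,::-1])
s=sense();print(s["eef_pos"],s["tool_rot"],s["wrist_force"]); print(project(c,(.4962,-.2094,.0757)))
E
```

```text
[ 0.49601707 -0.21021215  0.15117546] [-2.35426099e+00 -2.07958741e+00  5.25549291e-04] [-0.23708711  0.43384117  0.79263687]
(np.float64(324.92560512451234), np.float64(247.0032376001319))
```

View pics/w1.png

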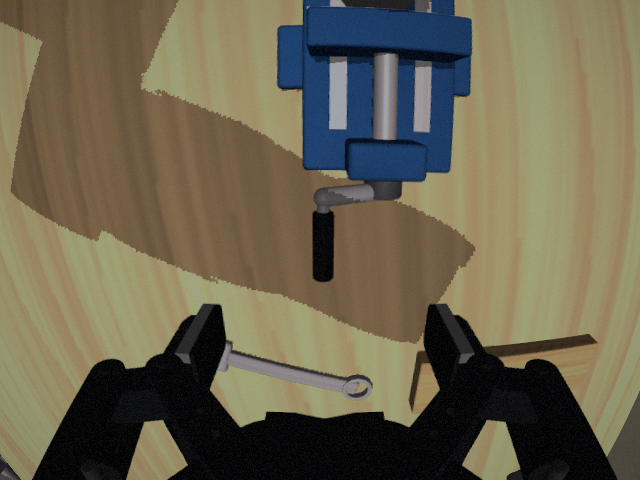

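The wrist view shows the sleeve centred at (323,245), against a prediction of (325,247), with the sleeve upright in the image. Both position and yaw agree, so I'll descend and grip.

```bash
python3 - <<'E'
from h import *
d=pickle.load(open("c0.pkl","rb"));w=pickle.load(open("w1.pkl","rb"))
print(tri((d["scene"],(307.8,189.3)),(d["top"],(396.6,261.5)),(w,(323,245))))
E
```

```text
(array([ 0.4955, -0.2088,  0.0749]), [np.float64(1.1), np.float64(1.8), np.float64(0.7)])
```

Request:
step_hand(offsets=[[[0,-0.001,0.05],[0,0,0]],[[0,-0.001,0.08],[0,0,0]],[[0,-0.001,0.093],[0,0,0]],[[0,-0.001,0.093],[0,0,0]],[[0,-0.001,0.093],[0,0,0]]], jaw=0.05, force=60)

```text
time_s: 1.9
eef_pos: [0.4951, -0.2108, 0.059]
tool_rot: [2.356, 2.078, 0.0]
wrist_force: [0.5, 0.5, -0.1]
width: 0.0502
grasp_force: 0.0
```

Request:
step_hand(offsets=[[[0,0,0],[0,0,0]],[[0,0,0],[0,0,0]],[[0,0,0],[0,0,0]],[[0,0,0],[0,0,0]],[[0,0,0],[0,0,0]]], jaw=0, force=60)

```text
time_s: 2.4
eef_pos: [0.4952, -0.2103, 0.059]
tool_rot: [2.354, 2.079, -0.001]
wrist_force: [-5.3, -1.4, 7.3]
width: 0.0118
grasp_force: 58.5
```

Request:
step_hand(offsets=[[[0,0.003,-0.004],[0,0,0]],[[0,0.0071,-0.0075],[0,0,0]],[[0,0.0118,-0.011],[0,0,0]],[[0,0.0165,-0.0136],[0,0,0]],[[0,0.0217,-0.0158],[0,0,0]],[[0,0.0271,-0.0172],[0,0,0]],[[0,0.0316,-0.0179],[0,0,0]],[[0,0.0361,-0.0181],[0,0,0]],[[0,0.0405,-0.0179],[0,0,0]],[[0,0.045,-0.0172],[0,0,0]],[[0,0.0505,-0.0158],[0,0,0]],[[0,0.0557,-0.0136],[0,0,0]]])

```text
time_s: 3.6
eef_pos: [0.5556, -0.2184, 0.0768]
tool_rot: [2.346, 2.073, 0.01]
wrist_force: [8.8, 2.7, 34.4]
width: 0.0118
grasp_force: 63.4
```

Request:
step_hand(offsets=[[[0,0.003,-0.003],[0,0,0]],[[0,0.005,-0.0044],[0,0,0]],[[0,0.009,-0.002],[0,0,0]],[[0,0.0124,0.0007],[0,0,0]],[[0,0.015,0.003],[0,0,0]],[[0,0.0172,0.0054],[0,0,0]],[[0,0.0187,0.0072],[0,0,0]],[[0,0.02,0.0089],[0,0,0]]])

```text
time_s: 4.4
eef_pos: [0.5705, -0.2201, 0.0645]
tool_rot: [2.354, 2.078, -0.001]
wrist_force: [-8.0, -1.2, 23.7]
width: 0.0116
grasp_force: 62.4
```

Request:
step_hand(offsets=[[[0,0.0015,0.002],[0,0,0]],[[0,0.0025,0.004],[0,0,0]],[[0,0.003,0.005],[0,0,0]],[[0,0.003,0.005],[0,0,0]]])

```text
time_s: 4.8
eef_pos: [0.5734, -0.2205, 0.06]
tool_rot: [2.354, 2.077, -0.001]
wrist_force: [-8.2, -1.8, 27.4]
width: 0.0121
grasp_force: 62.8
```

Request:
step_hand(offsets=[[[0,0.0012,0.0024],[0,0,0]],[[0,0.0016,0.003],[0,0,0]],[[0,0.0016,0.003],[0,0,0]]])

```text
time_s: 5.1
eef_pos: [0.5749, -0.2207, 0.0573]
tool_rot: [2.354, 2.077, -0.001]
wrist_force: [-11.4, -0.6, 31.9]
width: 0.0115
grasp_force: 63.3
```

Request:
step_hand(offsets=[[[0,0.0016,0.003],[0,0,0]],[[0,0,0],[0,0,0]],[[0,0,0],[0,0,0]],[[0,0,0],[0,0,0]]], jaw=0.05)

```text
time_s: 5.5
eef_pos: [0.5751, -0.2199, 0.0551]
tool_rot: [2.355, 2.08, 0.0]
wrist_force: [0.9, -1.7, 0.6]
width: 0.0499
grasp_force: 0.0
```

Request:
step_hand(offsets=[[[0,0,-0.05],[0,0,0]],[[0,0,-0.1],[0,0,0]],[[0,0,-0.15],[0,0,0]],[[0.05,-0.01,-0.18],[0,0,0]],[[0.09,-0.02,-0.2],[0,0,0]],[[0.09,-0.02,-0.2],[0,0,0]],[[0.09,-0.02,-0.2],[0,0,0]]], jaw=0.05)

```text
time_s: 6.2
eef_pos: [0.5666, -0.1272, 0.2557]
tool_rot: [2.352, 2.081, 0.001]
wrist_force: [0.4, -0.0, -0.8]
width: 0.0499
grasp_force: 0.0
```

```bash
python3 - <<'E'
from bench import *
from h import *
d={n:capture(n) for n in("scene","top","wrist")};pickle.dump(d,open("c2.pkl","wb"))
def cr(n,x,y,w,h,s): return cv2.resize(d[n]["color"][y:y+h,x:x+w,::-1],None,fx=s,fy=s,interpolation=cv2.INTER_CUBIC)
t=np.vstack([cr("scene",270,175,100,75,4),cr("top",310,205,100,75,4)])
w=cv2.resize(d["wrist"]["color"][...,::-1],(400,300))
w2=cr("wrist",220,0,200,150,2)
cv2.imwrite("pics/z2.png",np.hstack([t,np.vstack([w,w2])]))
s=sense();print(s["eef_pos"],s["tool_rot"],s["wrist_force"])
E
```

```text
[ 0.56620958 -0.12892037  0.25394001] [-2.35469563e+00 -2.07786840e+00  1.25099555e-03] [0.76355215 0.35353636 0.23574976]
```

View pics/z2.png

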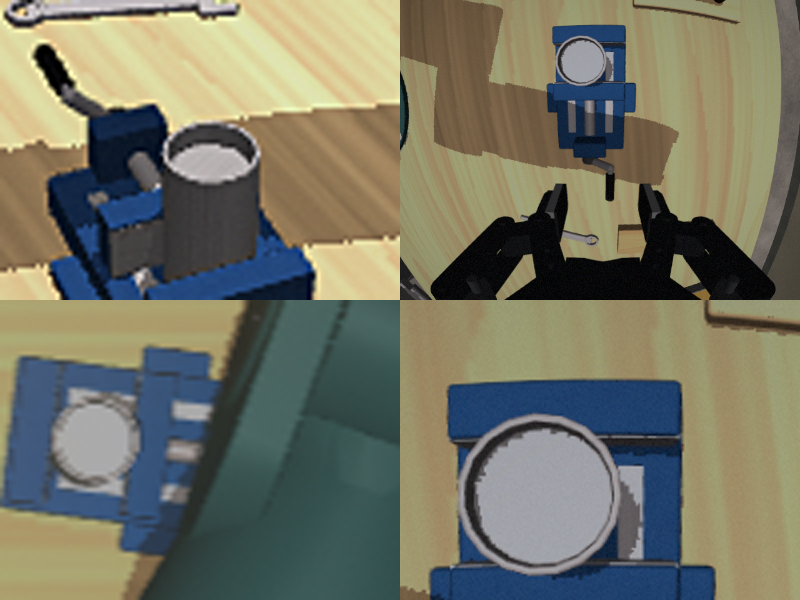

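The pictures show the jaw against the canister and the crank past the top on the +x side. The rim centre is at scene (322.4,212.8), top (333.4,239.6) and wrist about (290,97).

```bash
python3 - <<'E'
from h import *
d=pickle.load(open("c2.pkl","rb"));S,T,W=d["scene"],d["top"],d["wrist"]
# wrist rim points in crop of panel at (400,300), scale 2
f=lambda x,y:(220+(x-400)/2-.25,(y-300)/2-.25)
P=[f(459,495),f(621,495),f(540,414),f(540,575)]
X=np.array([plane(W,p,.14) for p in P]);print(X.round(4));c=[(X[0]+X[1])/2,(X[2]+X[3])/2]
print(np.linalg.norm(X[0]-X[1]),np.linalg.norm(X[2]-X[3]));wc=X.mean(0);print("wrist",wc)
print("top",plane(T,(333.4,239.6),.14),"scene",plane(S,(322.1,212.4),.14))
print(tri((S,(322.1,212.4)),(T,(333.4,239.6)),(W,project(W,wc))))
E
```

```text
[[ 0.5265 -0.0287  0.14  ]
 [ 0.5812 -0.0368  0.14  ]
 [ 0.5577 -0.0051  0.14  ]
 [ 0.5503 -0.0606  0.14  ]]
0.05535395537697543 0.055996167546541346
wrist [ 0.55391111 -0.03278304  0.14      ]
top [ 0.55480065 -0.03219985  0.14      ] scene [ 0.55212931 -0.0333141   0.14      ]
(array([ 0.5539, -0.0322,  0.1415]), [np.float64(1.0), np.float64(0.8), np.float64(0.6)])
```

Request:
step_hand(offsets=[[[0.369,-0.151,0],[0,0,0]],[[0.369,-0.151,0],[0,0,0]],[[0.369,-0.151,0],[0,0,0]],[[0.369,-0.151,0],[0,0,0]],[[0.369,-0.151,0],[0,0,0]],[[0.369,-0.151,0.04],[0,0,0]],[[0.369,-0.151,0.04],[0,0,0]],[[0.369,-0.151,0.04],[0,0,0]],[[0.369,-0.151,0.04],[0,0,0]],[[0.369,-0.151,0.04],[0,0,0]],[[0.369,-0.151,0.04],[0,0,0]]])

```text
time_s: 7.45
eef_pos: [0.4628, 0.2556, 0.2148]
tool_rot: [2.356, 2.078, -0.001]
wrist_force: [0.9, -0.4, 0.1]
width: 0.0499
grasp_force: 0.0
```

```bash
python3 - <<'E'
from bench import *
from h import *
d={n:capture(n) for n in("scene","wrist")};pickle.dump(d,open("c3.pkl","wb"))
s=sense();print(s["eef_pos"],s["tool_rot"],s["wrist_force"])
W=d["wrist"];p=project(W,(.4607,.2571,.107));print(p)
x,y=int(p[0])-100,max(0,int(p[1])-75)
def cr(n,x,y,w,h,k): return cv2.resize(d[n]["color"][y:y+h,x:x+w,::-1],None,fx=k,fy=k,interpolation=cv2.INTER_CUBIC)
print(x,y);cv2.imwrite("pics/z3.png",np.hstack([cr("wrist",x,y,200,150,2),cr("scene",390,275,80,60,5)]))
E
```

```text
[0.46298403 0.25535014 0.21511055] [2.35687254e+00 2.07681509e+00 2.13490191e-04] [-0.36407649 -0.37072859  0.2396903 ]
(np.float64(321.5996903379613), np.float64(228.76247063639016))
221 153
```

View pics/z3.png

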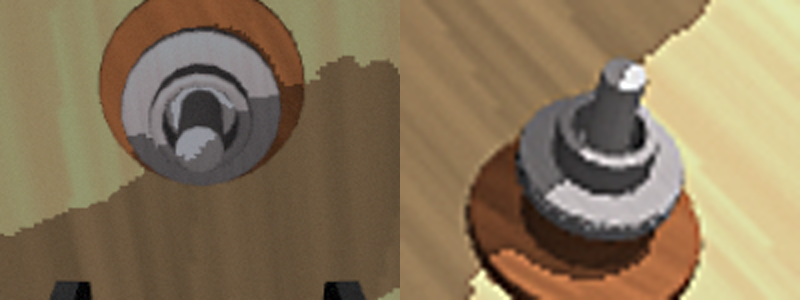

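The wrist crop puts the stem top at about (320.8,227.8), against a prediction of (321.6,228.8), which confirms the triangulation. I'll go down on the stem.

Request:
step_hand(offsets=[[[0.0018,-0.0029,0.05],[0,0,0]],[[0.0018,-0.0029,0.09],[0,0,0]],[[0.0018,-0.0029,0.12],[0,0,0]],[[0.0018,-0.0029,0.137],[0,0,0]],[[0.0018,-0.0029,0.137],[0,0,0]],[[0.0018,-0.0029,0.137],[0,0,0]]], jaw=0.05)

```text
time_s: 8.15
eef_pos: [0.4602, 0.2582, 0.0787]
tool_rot: [2.356, 2.078, 0.001]
wrist_force: [-0.0, -0.5, 0.5]
width: 0.0495
grasp_force: 0.0
```

Request:
step_hand(offsets=[[[0,0,0],[0,0,0]],[[0,0,0],[0,0,0]],[[0,0,0],[0,0,0]],[[0,0,0],[0,0,0]],[[0,0,0],[0,0,0]]], jaw=0, force=80)

```text
time_s: 8.65
eef_pos: [0.4604, 0.259, 0.0791]
tool_rot: [2.354, 2.079, 0.003]
wrist_force: [1.2, -2.1, 6.8]
width: 0.0158
grasp_force: 77.9
```

Request:
step_hand(offsets=[[[0,0,-0.015],[0,0,0]],[[0,0,-0.05],[0,0,0]],[[0,0,-0.09],[0,0,0]],[[0,0,-0.13],[0,0,0]]])

```text
time_s: 9.05
eef_pos: [0.459, 0.2587, 0.2098]
tool_rot: [-2.355, -2.08, 0.0]
wrist_force: [0.8, 0.5, -2.2]
width: 0.0156
grasp_force: 78.6
```

Request:
step_hand(offsets=[[[-0.03,0.014,0],[0,0,0]],[[-0.064,0.03,0],[0,0,0]],[[-0.1,0.047,0],[0,0,0]],[[-0.138,0.064,0],[0,0,0]],[[-0.176,0.082,0],[0,0,0]],[[-0.212,0.099,0],[0,0,0]],[[-0.244,0.114,0],[0,0,0]],[[-0.264,0.123,0],[0,0,0]],[[-0.276,0.1287,0],[0,0,0]],[[-0.276,0.1287,0],[0,0,0]],[[-0.276,0.1287,0],[0,0,0]]])

```text
time_s: 10.15
eef_pos: [0.5528, -0.0303, 0.208]
tool_rot: [-2.354, -2.079, -0.0]
wrist_force: [-1.0, 0.3, -2.7]
width: 0.0155
grasp_force: 78.7
```

```bash
python3 - <<'E'
from bench import *
from h import *
d={n:capture(n) for n in("scene","wrist")};pickle.dump(d,open("c4.pkl","wb"))
s=sense();print(s["eef_pos"],s["tool_rot"],s["wrist_force"],s["width"])
def cr(n,x,y,w,h,k): return cv2.resize(d[n]["color"][y:y+h,x:x+w,::-1],None,fx=k,fy=k,interpolation=cv2.INTER_CUBIC)
cv2.imwrite("pics/z4.png",np.hstack([cr("wrist",170,105,320,240,1.25),cr("scene",270,130,133,100,3)[:300,:399]]))
E
```

```text
[ 0.55274115 -0.0299406   0.20813308] [-2.35357831e+00 -2.08061618e+00 -1.61746290e-04] [ 0.8708919  -0.06302316 -2.39339651] 0.01596787995526083
```

View pics/z4.png

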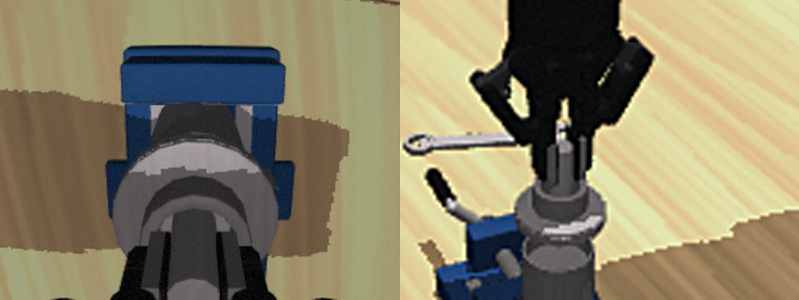

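The lids hang level over the canister. In the scene crop (3x) the plate spans columns 515–607 and the canister 523–596. I'll check the centring numerically.

```bash
python3 - <<'E'
from h import *
d=pickle.load(open("c4.pkl","rb"));S=d["scene"];W=d["wrist"]
for z in(.179,.14,.1): print(z,[(3*(u-270)).round(1) if i==0 else (3*(u-130)).round(1) for i,u in enumerate(project(S,(.5538,-.0327,z)))])
g=S["color"].astype(int)
for r in (195,197,199,200,202,214,218,222,226): print(r,''.join('%4d'%v for v in g[r,436:476].mean(1)), 'b-r',(g[r,436:476,0]-g[r,436:476,2]).tolist()) if r in(202,222) else None
# wrist: plate widest extent
for z in(.179,): print(project(W,(.5538,-.0327,z+.004)))
E
```

```text
0.179 [np.float64(155.2), np.float64(208.0)]
0.14 [np.float64(154.8), np.float64(248.3)]
0.1 [np.float64(154.4), np.float64(287.5)]
202  190 195 198 202 199 201 203 240 104  10  10  22  53  71  80  78  76  77  78  76  77  76  79  76  82  79  37  37  35  33  33  29  29  31  33  31  33  33  32  33 b-r [76, 72, 67, 62, 67, 73, 77, 37, 51, -7, -16, -13, -27, -34, -39, -38, -37, -37, -38, -37, -37, -38, -37, -38, -38, -39, -19, -17, -17, -17, -16, -15, -16, -12, -16, -16, -14, -16, -15, -14]
222  116 117 112 105 106 200 201 195 193 194 192 196 199 200 197 190 184 183 187 191 192 191 188 189 194 197 198 199 203 203 200 198 198 206 214 221 231 187  31   1 b-r [59, 62, 59, 58, 58, 73, 69, 71, 73, 72, 72, 68, 65, 63, 68, 75, 82, 83, 79, 74, 74, 75, 75, 77, 72, 68, 66, 64, 60, 61, 66, 69, 70, 69, 67, 67, 68, 38, 2, -3]
(np.float64(328.0923312930286), np.float64(287.509444713628))
```

```bash
python3 - <<'E'
from h import *
S=pickle.load(open("c4.pkl","rb"))["scene"];g=cv2.resize(S["color"],None,fx=4,fy=4,interpolation=cv2.INTER_CUBIC).astype(int)
m=(abs(g[...,0]-g[...,2])<22)
for r in range(190,230,2):
    l=m[4*r+2]; 
    # run containing column 322
    a=b=4*322
    while l[a-1] and a>1:a-=1
    while l[b+1]:b+=1
    print(r,a/4,b/4,(a+b)/8,(b-a)/4)
E
```

```text
190 315.0 332.0 323.5 17.0
192 313.0 333.5 323.25 20.5
194 310.5 336.0 323.25 25.5
196 309.0 337.25 323.125 28.25
198 308.5 338.0 323.25 29.5
200 308.25 338.0 323.125 29.75
202 308.25 338.0 323.125 29.75
204 309.0 337.75 323.375 28.75
206 309.5 336.75 323.125 27.25
208 311.5 334.75 323.125 23.25
210 311.0 333.5 322.25 22.5
212 310.75 334.25 322.5 23.5
214 310.25 334.5 322.375 24.25
216 310.5 334.25 322.375 23.75
218 303.0 334.25 318.625 31.25
220 305.0 334.5 319.75 29.5
222 310.75 334.5 322.625 23.75
224 310.5 334.75 322.625 24.25
226 310.75 334.75 322.75 24.0
228 311.0 334.5 322.75 23.5
```

Request:
step_hand(offsets=[[[-0.0017,0.0012,0],[0,0,0]],[[-0.0017,0.0012,0.008],[0,0,0]],[[-0.0017,0.0012,0.016],[0,0,0]],[[-0.0017,0.0012,0.021],[0,0,0]],[[-0.0017,0.0012,0.024],[0,0,0]],[[-0.0017,0.0012,0.026],[0,0,0]],[[-0.0017,0.0012,0.026],[0,0,0]]])

```text
time_s: 10.95
eef_pos: [0.554, -0.0328, 0.1818]
tool_rot: [-2.355, -2.079, 0.0]
wrist_force: [0.6, -0.6, -2.4]
width: 0.0157
grasp_force: 78.8
```

Request:
step_hand(offsets=[[[0,0,0.002],[0,0,0]],[[0,0,0.004],[0,0,0]],[[0,0,0.005],[0,0,0]],[[0,0,0.005],[0,0,0]]])

```text
time_s: 11.35
eef_pos: [0.554, -0.0328, 0.1769]
tool_rot: [-2.355, -2.079, 0.0]
wrist_force: [0.7, 0.3, -2.5]
width: 0.016
grasp_force: 78.8
```

Request:
step_hand(offsets=[[[0,0,0.0007],[0,0,0]],[[0,0,0.0014],[0,0,0]],[[0,0,0.002],[0,0,0]],[[0,0,0.002],[0,0,0]]])

```text
time_s: 11.75
eef_pos: [0.554, -0.0327, 0.1749]
tool_rot: [-2.355, -2.08, 0.0]
wrist_force: [0.9, -0.8, -3.3]
width: 0.0159
grasp_force: 78.8
```

Request:
step_hand(offsets=[[[0,0,0.0005],[0,0,0]],[[0,0,0.001],[0,0,0]],[[0,0,0.001],[0,0,0]]])

```text
time_s: 12.05
eef_pos: [0.5541, -0.0328, 0.1742]
tool_rot: [2.355, 2.079, 0.0]
wrist_force: [-0.4, -0.5, 0.6]
width: 0.0155
grasp_force: 79.5
```

Request:
step_hand(offsets=[[[0,0,0.0005],[0,0,0]],[[0,0,0.001],[0,0,0]],[[0,0,0.001],[0,0,0]]])

```text
time_s: 12.35
eef_pos: [0.5543, -0.0329, 0.1741]
tool_rot: [2.354, 2.079, 0.001]
wrist_force: [-4.0, 0.3, 14.5]
width: 0.0157
grasp_force: 80.8
```

Request:
step_hand(offsets=[[[0,0,-0.001],[0,0,0]],[[0,0,-0.001],[0,0,0]]])

```text
time_s: 12.55
eef_pos: [0.5541, -0.0328, 0.1741]
tool_rot: [2.355, 2.079, 0.0]
wrist_force: [-1.8, 0.2, 3.7]
width: 0.0157
grasp_force: 79.4
```

Request:
step_hand(offsets=[[[0,0,0],[0,0,0]],[[0,0,0],[0,0,0]],[[0,0,0],[0,0,0]],[[0,0,0],[0,0,0]],[[0,0,0],[0,0,0]]], jaw=0.062)

```text
time_s: 13.05
eef_pos: [0.5541, -0.0328, 0.1739]
tool_rot: [-2.355, -2.079, 0.0]
wrist_force: [-0.6, 0.5, -0.1]
width: 0.0618
grasp_force: 0.0
```

```bash
python3 - <<'E'
from bench import *
from h import *
d={n:capture(n) for n in("scene","wrist")};pickle.dump(d,open("c5.pkl","wb"))
s=sense();print(s["eef_pos"],s["wrist_force"],s["width"])
def cr(n,x,y,w,h,k): return cv2.resize(d[n]["color"][y:y+h,x:x+w,::-1],None,fx=k,fy=k,interpolation=cv2.INTER_CUBIC)
cv2.imwrite("pics/z5.png",np.hstack([cr("wrist",205,180,240,180,1.667)[:300],cr("scene",280,160,80,60,5)]))
E
```

```text
[ 0.55402611 -0.03275571  0.17396551] [-0.81665853  1.0884011  -0.51318726] 0.06194838653911405
```

View pics/z5.png

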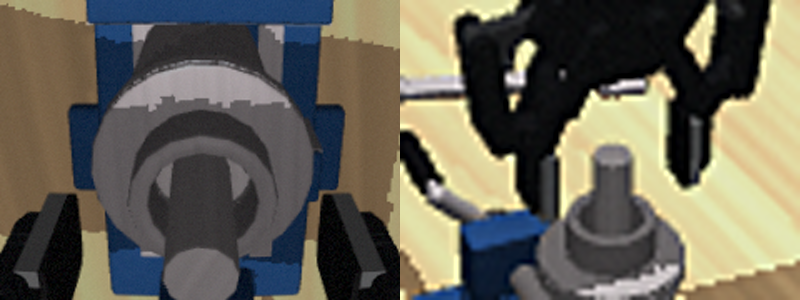

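The lids are seated level with the stem free. In the wrist crop the collar spans columns 127–280, between pads at 80 and 318. I'll go down around the collar.

Request:
step_hand(offsets=[[[0,0,0.01],[0,0,0]],[[0,0,0.02],[0,0,0]],[[0,0,0.025],[0,0,0]],[[0,0,0.0272],[0,0,0]],[[0,0,0.0272],[0,0,0]]], jaw=0.062, force=60)

```text
time_s: 13.65
eef_pos: [0.5539, -0.0327, 0.1464]
tool_rot: [-2.354, -2.079, 0.001]
wrist_force: [1.1, 0.9, 0.3]
width: 0.0621
grasp_force: 0.0
```

Request:
step_hand(offsets=[[[0,0,0],[0,0,0]],[[0,0,0],[0,0,0]],[[0,0,0],[0,0,0]],[[0,0,0],[0,0,0]]], jaw=0.03, force=60)

```text
time_s: 14.05
eef_pos: [0.5543, -0.0328, 0.1474]
tool_rot: [2.354, 2.079, 0.001]
wrist_force: [-1.4, 0.2, 6.2]
width: 0.0395
grasp_force: 61.1
```

Request:
step_hand(offsets=[[[0,0,-0.001],[0,0,0]],[[0,0,-0.003],[0,0,0]],[[0,0,-0.006],[0,0,0]],[[0,0,-0.01],[0,0,0]]])

```text
time_s: 14.45
eef_pos: [0.5539, -0.0328, 0.1569]
tool_rot: [-2.355, -2.079, 0.0]
wrist_force: [1.0, -1.1, -1.5]
width: 0.0395
grasp_force: 60.5
```

Request:
step_hand(offsets=[[[0,0,-0.01],[0,0,0]],[[0,0,-0.02],[0,0,0]],[[0,0,-0.035],[0,0,0]],[[0,0,-0.05],[0,0,0]],[[0,0,-0.065],[0,0,0]],[[0,0,-0.08],[0,0,0]],[[0,0,-0.09],[0,0,0]],[[0,0,-0.1],[0,0,0]],[[0,0,-0.105],[0,0,0]],[[0,0,-0.105],[0,0,0]],[[0,0,-0.105],[0,0,0]]])

```text
time_s: 15.55
eef_pos: [0.5539, -0.0328, 0.2614]
tool_rot: [-2.354, -2.079, 0.001]
wrist_force: [0.1, 0.0, -1.5]
width: 0.0396
grasp_force: 60.6
```

```bash
python3 - <<'E'
from bench import *
from h import *
d={n:capture(n) for n in("scene","wrist")};pickle.dump(d,open("c6.pkl","wb"))
s=sense();print(s["eef_pos"],s["wrist_force"],s["width"],s["joint_vel"].round(3))
def cr(n,x,y,w,h,k): return cv2.resize(d[n]["color"][y:y+h,x:x+w,::-1],None,fx=k,fy=k,interpolation=cv2.INTER_CUBIC)
cv2.imwrite("pics/z6.png",np.hstack([cr("wrist",0,0,640,480,.625),cr("scene",260,120,133,100,3)]))
E
```

```text
[ 0.5537967  -0.03274867  0.2612447 ] [-0.32200011 -0.32447536 -1.25259662] 0.03960073118951516 [ 0.001 -0.     0.     0.002  0.002  0.001]
```

View pics/z6.png

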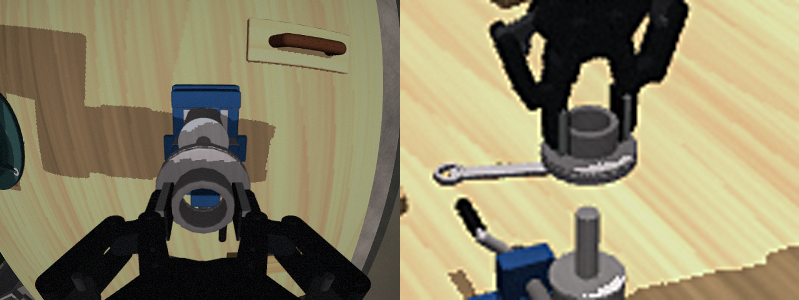

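The picture shows the outer lid held level and well clear of the stem top, which is at scene crop (587,210). The inner lid is seated, and the wrist force reads about 1.4 N, the weight of one lid.

```bash
python3 -c "
from bench import *
print(job_done())"
```

```text
the job is handed in; nothing more can be done
None
```

The canister is clamped, the inner lid is seated on it, and the arm is holding the outer lid level about 5 cm above the stem top; the job is handed in at about 15.7 s of the 61 s allowed.

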